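# Return four lab containers to their bench stands

### The job

Clear up the lab bench: set each of the four containers (round reagent bottle, square bottle, small vial, slide box) upright and fully down in the stand whose recess matches the shape and size of its base. Set them down gently rather than dropping them, and leave the white beaker and the conical flask where they stand.

Things in the scene. Friction and masses are not known exactly. Their poses are not given: they have to be found in the camera images.
- reagent_center (a point): Round amber glass bottle with a white label band and a black screw cap, belongs in the large round stand. 95 mm tall; body 62 mm in diameter up to 58 mm height, then a tapering shoulder; rigid fixed cap 40 mm in diameter from 73 to 95 mm height, a handy grip from above. About 0.2 to 0.4 kg. Point: on its axis, half-way up (47.5 mm above its underside). It stands upright (z up) and stays so.
- squarebottle_center (a point): White plastic bottle of square plan, 50 x 50 mm with upright sides up to 58 mm height, with a blue round fixed cap 38 mm in diameter from 63 to 78 mm height; 78 mm tall. About 0.1 to 0.2 kg. Belongs in the square stand, sides parallel to its rim. Point: on its axis, half-way up (39 mm above its underside); x and y axes square to the sides. It stands upright (z up) and stays so.
- vial_center (a point): Small round vial, 36 mm in diameter and 55 mm tall, white below and with a bare aluminium cap of the same diameter in the top 16 mm. About 0.04 to 0.085 kg. Belongs in the small round stand. Point: on its axis, half-way up (27.5 mm above its underside). It stands upright (z up) and stays so.
- slidebox_center (a point): Oblong grey microscope-slide box with a fixed white lid, 80 mm along its own x, 36 mm along its own y, 50 mm tall. About 0.1 to 0.21 kg. Belongs in the oblong stand, long side along the stand's long side (either way round). Point: its centre, half-way up (25 mm above its underside). It stands upright (z up) and stays so.
- stand_large_round: Low round stand 90 mm across outside, with a round recess 78 mm across (the larger of the two round ones). All four stands are fixed to the bench, of the same grey plastic with a black rubber floor 3 mm above the bench and a rim 6 mm wide whose top is 8 mm above the bench. Origin: centre of the underside, at bench height.
- stand_square: Low square stand 78 x 78 mm outside, recess 66 x 66 mm; x and y axes square to the sides. All four stands are fixed to the bench, of the same grey plastic with a black rubber floor 3 mm above the bench and a rim 6 mm wide whose top is 8 mm above the bench. Origin: centre of the underside, at bench height.
- stand_small_round: Low round stand 64 mm across outside, with a round recess 52 mm across (the smaller of the two round ones). All four stands are fixed to the bench, of the same grey plastic with a black rubber floor 3 mm above the bench and a rim 6 mm wide whose top is 8 mm above the bench. Origin: centre of the underside, at bench height.
- stand_oblong: Low oblong stand 108 x 64 mm outside, recess 96 mm along its own x and 52 mm along its own y. All four stands are fixed to the bench, of the same grey plastic with a black rubber floor 3 mm above the bench and a rim 6 mm wide whose top is 8 mm above the bench. Origin: centre of the underside, at bench height.
- beaker: Plain white open beaker, loose, 66 mm in diameter at the rim, 75 mm tall; a bystander, to be left alone. Origin: centre of its underside.
- flask: Green glass conical flask with a black stopper, loose, 72 mm in diameter at the base, 95 mm tall; a bystander, to be left alone. Origin: centre of its underside.
Things that resemble listed ones, but are neither listed nor needed, are in the scene too. What is shaped like the part that bears slidebox_center but orange or purple is not meant.

How it is judged:
By the outcome, as a careful person would: the job done as asked, in the order asked, and still so for the second after the job is handed in, with the robot touching nothing.
It also fails if it takes over 125 s, if anything falls off the work surface, if the arm or the gripper's body presses on something with over 40 N, if the wrist force passes 120 N, or if a joint passes its speed limit or range.

### The arm

A 7-joint arm with a two-finger parallel gripper is mounted at the origin on the work surface. World frame = base frame: x ahead of the robot, y to its left, z up, the work surface at z = 0. Lengths are in mm, angles in rad, forces in N, time in s.
With the tool pointing down it reaches from about 425 to 875 mm from the base axis. Payload 4.7 kg.
Tool frame: the origin (TCP) lies midway between the tips of the shut fingers; the grasp point (between the pads) lies 19 mm behind it; z points along the fingers, y is the direction in which the jaws open and shut (so a half turn about z gives the same grasp; the last joint's range is limited). The gripper opens to 85 mm and grips with 20 to 120 N. Pads are 22 mm wide; open, the fingers measure 114 mm over their backs; the gripper's body (76 mm by 85 mm) begins 54 mm behind the grasp point. The pads swing forward as they close: fully open they stand 13 mm farther back than shut.
Start: joints at [-1.191, 0.321, -0.07, 1.45, 0.023, 1.371, -0.057], TCP at [232.53, 607.004, 231.349] pointing down, gripper open.
Joint ranges: [-2.86, 2.86], [-0.3, 2.09], [-1.38, 1.24], [0.06, 2.45], [-1.56, 4.7], [0.09, 2.05], [-2.69, 2.69]. Speed limits (rad/s): [2.57, 2.57, 3.14, 3.14, 3.14, 3.14, 3.14].

### API

Orientations are given as a rotation vector (axis times angle).
In Python, from plant import arm gives the robot as it stands.
- The arm moves only by the tool arm_command, never from a script. Its argument "moves" is a list that holds one entry, the list of rows, each a list of 6 numbers: the shift along the tool's x, y, z each as a share of 500 mm, from -1 to 1, then the turn, a rotation vector about the tool's x, y, z each as a share of 60 degrees, from -1 to 1. In form: [[[dx, dy, dz, rx, ry, rz], ...]]. A call has 1 to 8 rows; each row shifts and turns the pose as measured when the row begins, along the tool's axes as they then stand; what a row does not reach is not made up. A row lasts 1/10 s, in which the tool goes at most 50 mm and 8.59 degrees, less where a joint would pass 70% of its speed; a pose out of reach is approached as far as the arm can. A call with a number of a shift or a turn outside -1 to 1 is refused whole. A call with a gripper value outside its range is refused whole. "jaw" is the closure, from 0 (fully open) to 1 (shut), set as the call begins (left out, the last holds). The fingers move at their own pace and stop on an object; "newtons" is the grip in N (left out, the last holds). Time passes only in rows, so rows that do not move let the fingers close. It gives the time, the measured TCP pose, the force and the opening at its end, in the units of the state.
- arm.sense(): the state, without advancing time (a new reading comes with each control period).
- arm.snapshot(name): name is "side" or "top"; returns a dict with "frame" (480x640x3 uint8, red, green, blue), "fx", "fy", "cx", "cy" (pixels), "view" (4x4, takes a point from world to camera coordinates). Camera axes: x right, y down, z forward; pixel columns grow to the right and rows downward; lengths in mm; the calibration is good to about 2 mm. A picture is of the moment at which its call begins. There is no depth.
- arm.sign_off(): hands the job in, once; it reports no verdict.
Trained networks look in a picture, given as the dict that the camera call returned (one of the last four; its "shot" number tells which), for a name from the list of things; names that differ only in an ending like _2 or _b are one class to them, and where a whole thing is asked for, a point or a joint stands for the part that bears it (a point fixed in the world has none). Each returns a list of dicts, best first, with "confidence" (0 to 1); they miss things now and then, are a little off and sometimes report something else, mostly with a low value. They report only what shows in the picture. A call takes as long as a camera call. They do not tell look-alikes from the thing itself.
- arm.masks_of(label, picture): "mask" (480x640 bool, what is visible of it) and "uv" ([column, row] in pixels, amid what is visible of it).
The state is a dict: "clock": time; "qpos": joint angles; "qvel": joint speeds; "joint_efforts": joint torques, N m; "position": TCP position; "orientation": TCP orientation; "ft_force": force on the tool from outside, world axes, zero at the start; "ft_torque": the same for the moment, N m; "width": finger opening in mm.
Only numpy, scipy, OpenCV 4.12 (cv2) and the standard library are available. Lean on these libraries where they do the work, as an engineer would, in place of code of your own. Each camera call takes 0.05 s, during which the arm holds its last target. There are 200 camera calls.

## Working session

There is one attempt and no reset: what is moved stays moved. The work goes in short steps, Python scripts to look and compute and a tool call to move; the robot and the scene stay as the last step left them, time stands still between calls to the robot, and variables do not carry over. Pictures are saved under pics/ and viewed, about 12 in all and at most 16, crops included, and the job is handed in when it is done.

Besides the shell and the picture viewer there is one more tool, called after "Emit:" as name(argument=value, ...), one argument or row to a line, values as JSON. arm_command: Moves the arm, as the interface text tells. Its arguments: {"type":"object","properties":{"moves":{"type":"array","items":{"type":"array","items":{"type":"array","items":{"type":"number"}}}},"jaw":{"type":"number"},"newtons":{"type":"number"}},"required":["moves"]}

```bash
ls; mkdir -p pics
cat > h.py <<'E'
import numpy as np, cv2
from plant import arm
def snap(n,fn=None):
    p=arm.snapshot(n)
    if fn: cv2.imwrite('pics/'+fn+'.png',p['frame'][:,:,::-1])
    return p
def ray(p,uv,z):
    V=np.array(p['view']);R=V[:3,:3];t=V[:3,3]
    c=-R.T@t
    d=R.T@np.array([(uv[0]-p['cx'])/p['fx'],(uv[1]-p['cy'])/p['fy'],1])
    return c+d*(z-c[2])/d[2]
def proj(p,X):
    V=np.array(p['view']);c=V[:3,:3]@np.array(X)+V[:3,3]
    return [p['fx']*c[0]/c[2]+p['cx'],p['fy']*c[1]/c[2]+p['cy']]
E
python3 - <<'E'
from h import *
s=arm.sense();print({k:np.round(v,3) for k,v in s.items()})
for n in('top','side'):
    p=snap(n,n+'0');V=np.array(p['view']);print(n,p['fx'],p['fy'],p['cx'],p['cy'],np.round(-V[:3,:3].T@V[:3,3]),np.round(V[:3,:3],2).tolist())
    for l in ['reagent_center','squarebottle_center','vial_center','slidebox_center','stand_large_round','stand_square','stand_small_round','stand_oblong','beaker','flask']:
        for m in arm.masks_of(l,p):
            k=m['mask'].astype(np.uint8)
            c=cv2.findContours(k,0,1)[0]
            r=cv2.minAreaRect(np.vstack(c)) if c else None
            print(l,round(m['confidence'],2),np.round(m['uv']),k.sum(),np.round(np.hstack([r[0],r[1],r[2]]),1) if r else '',np.round(ray(p,m['uv'],8)[:2]))
E
```

```text
pics
{'clock': np.float64(0.0), 'qpos': array([-1.191,  0.322, -0.07 ,  1.452,  0.023,  1.371, -0.057]), 'qvel': array([ 0.   ,  0.002,  0.001,  0.001,  0.001, -0.   , -0.001]), 'joint_efforts': array([ 0.0000e+00, -4.9360e+01, -3.8200e-01, -3.1432e+01,  1.3000e-02,
        1.2000e-02,  0.0000e+00]), 'position': array([232.357, 606.473, 230.223]), 'orientation': array([-5.710e-01, -3.089e+00,  3.000e-03]), 'ft_force': array([-0.704, -0.691,  0.098]), 'ft_torque': array([ 0.024,  0.049, -0.021]), 'width': np.float64(85.265)}
top 500.8549159223931 500.8549159223931 313.95532536787357 238.9574700495889 [ 345.    2. 1162.] [[0.01, -1.0, 0.0], [-0.98, -0.01, -0.19], [0.19, -0.0, -0.98]]
reagent_center 0.9 [188. 316.] 770 [186.  314.5  27.   32.   90. ] [382. 286.]
squarebottle_center 0.96 [424. 315.] 656 [425.5 317.   24.   27.   90. ] [ 393. -253.]
squarebottle_center 0.38 [345. 199.] 638 [345.9 199.3  35.8  19.   48.2] [663. -71.]
vial_center 0.69 [491. 254.] 320 [492.7 254.   15.5  23.4  71.6] [ 536. -413.]
vial_center 0.15 [123. 264.] 1264 [122.1 265.6  27.6  48.6  27.8] [499. 443.]
s
[... 1764 characters left out ...]
enter 0.62 [376. 238.] 745 [378.2 239.4  35.2  23.8  21.3] [768.  57.]
slidebox_center 0.62 [410. 281.] 863 [408.9 280.4  41.6  26.1  56.3] [ 771. -151.]
stand_large_round 0.93 [271. 287.] 839 [273.  291.5  25.   40.   90. ] [454. -98.]
stand_square 0.81 [307. 209.] 400 [305.5 210.5  15.   27.   90. ] [635. 265.]
stand_small_round 0.69 [372. 319.] 571 [370.  318.5  23.   30.   90. ] [ 634. -263.]
stand_oblong 0.96 [247. 187.] 372 [248.  189.2  37.6  10.9   5.5] [494. 453.]
stand_oblong 0.71 [254. 321.] 1086 [252.5 322.   44.   27.   90. ] [ 396. -211.]
beaker 0.9 [332. 228.] 750 [329.5 227.   34.   23.   90. ] [670. 136.]
flask 0.93 [267. 242.] 807 [268.5 237.   42.   29.   90. ] [485. 102.]
```

Run:
```python
import cv2
a=cv2.imread('pics/top0.png');cv2.imwrite('pics/top0z.png',cv2.resize(a[120:350,80:540],(800,400),interpolation=3))
a=cv2.imread('pics/side0.png');cv2.imwrite('pics/side0z.png',cv2.resize(a[150:420,170:470],(660,594),interpolation=3))
```

```text
(no output)
```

View pics/top0z.png

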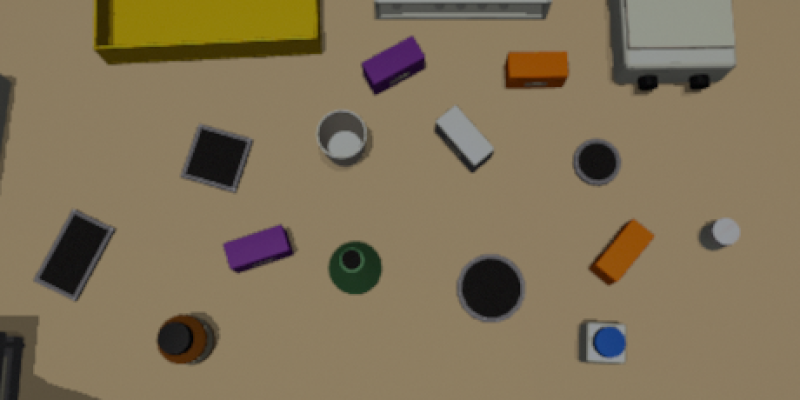

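View pics/side0z.png

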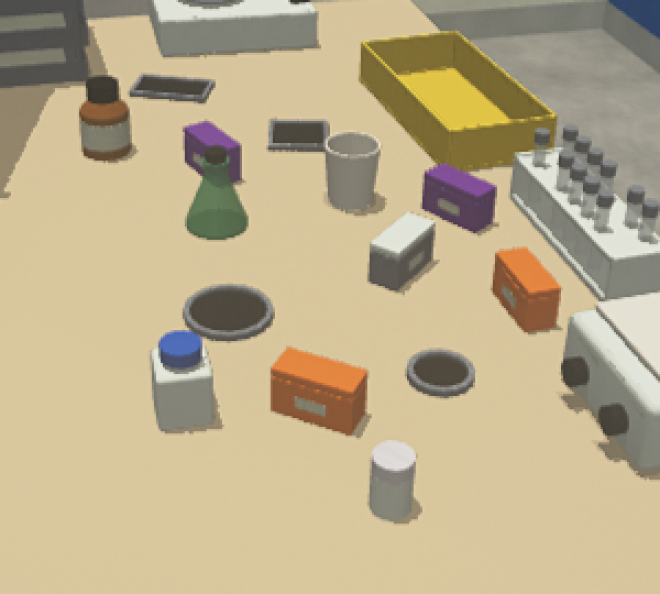

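The pictures show the white-lidded slide box at top-zoom (464,139) and the amber bottle at (180,338). The blue-cap bottle is at (606,342) and the vial at (725,232). The stands are at (75,255), (216,158), (491,288) and (597,161). Next I fit poses from the outlines in both cameras.

```bash
cat > fit.py <<'E'
from h import *
from scipy.optimize import minimize
a=np.linspace(0,2*np.pi,40,endpoint=False)
def circ(d,z): return np.c_[d/2*np.cos(a),d/2*np.sin(a),0*a+z]
def box(x,y,z): return np.array([[i*x/2,j*y/2,z] for i in(-1,1) for j in(-1,1)])
# list of convex parts; silhouette = union of hulls
M={'reagent_center':[[circ(62,0),circ(62,58)],[circ(62,58),circ(40,73)],[circ(40,73),circ(40,95)]],
'squarebottle_center':[[box(50,50,0),box(50,50,58)],[circ(38,58),circ(38,78)]],
'vial_center':[[circ(36,0),circ(36,55)]],
'slidebox_center':[[box(80,36,0),box(80,36,50)]],
'stand_large_round':[[circ(90,0),circ(90,8)]],'stand_small_round':[[circ(64,0),circ(64,8)]],
'stand_square':[[box(78,78,0),box(78,78,8)]],'stand_oblong':[[box(108,64,0),box(108,64,8)]],
'beaker':[[circ(50,0),circ(66,75)]],'flask':[[circ(72,0),circ(24,80)],[circ(24,80),circ(24,95)]]}
S=4
def sil(p,parts,q,z0=0):
    im=np.zeros((480*S,640*S),np.uint8);c,s=np.cos(q[2]),np.sin(q[2])
    R=np.array([[c,-s,0],[s,c,0],[0,0,1]])
    for pt in parts:
        X=np.vstack(pt)@R.T+[q[0],q[1],z0]
        uv=np.array([proj(p,x) for x in X]);uv=(uv+.5)*S-.5
        cv2.fillConvexPoly(im,cv2.convexHull(np.round(uv*16).astype(np.int32)),1,shift=4)
    return im
def fit(label,pics,guess,yaws=(0,),z0=0,near=45):
    pm=[]
    for p in pics:
        b=[m for m in arm.masks_of(label,p) if np.linalg.norm(np.array(m['uv'])-proj(p,[guess[0],guess[1],z0+20]))<near]
        if b: pm.append((p,cv2.resize(b[0]['mask'].astype(np.uint8),(640*S,480*S),interpolation=cv2.INTER_NEAREST)))
    def f(q):
        e=0
        for p,m in pm:
            k=sil(p,M[label],q,z0);e+=1-(k&m).sum()/(k|m).sum()
        return e/len(pm)
    best=None
    for y in yaws:
        r=minimize(f,[guess[0],guess[1],y],method='Nelder-Mead',options=dict(initial_simplex=np.array([guess[0],guess[1],y])+np.array([[0,0,0],[15,0,0],[0,15,0],[0,0,.3]]),maxiter=70,xatol=.2,fatol=1e-4))
        if best is None or r.fun<best.fun: best=r
    return best.x,1-best.fun,len(pm)
E
cat > t.py <<'E'
from fit import *
P=[snap('top'),snap('side')]
G={'reagent_center':(385,290),'squarebottle_center':(393,-245),'vial_center':(536,-400),'slidebox_center':(663,-68),'stand_large_round':(457,-99),'stand_square':(636,260),'stand_small_round':(632,-255),'stand_oblong':(497,441),'beaker':(666,105),'flask':(481,80)}
for l,g in G.items():
    ys=(0,.4,.8,1.2) if 'square' in l else (0,.6,1.2,1.8,2.4) if l in('slidebox_center','stand_oblong') else (0,)
    for pp in (P,P[:1],P[1:]):
        q,s,n=fit(l,pp,g,ys,near=25) if 1 else 0
        print(l,np.round(q,2),round(s,3),n)
E
time python3 t.py
```

```text
reagent_center [3.8355e+02 2.8426e+02 2.9000e-01] 0.933 2
reagent_center [3.8458e+02 2.8506e+02 1.9000e-01] 0.927 1
reagent_center [3.8300e+02 2.8382e+02 3.3000e-01] 0.945 1
squarebottle_center [ 387.03 -249.25    1.51] 0.923 2
squarebottle_center [ 387.37 -249.63    1.57] 0.919 1
squarebottle_center [ 3.8706e+02 -2.4899e+02 -7.0000e-02] 0.938 1
vial_center [ 5.3217e+02 -4.0812e+02  2.6000e-01] 0.923 2
vial_center [ 5.3256e+02 -4.0870e+02  1.5000e-01] 0.915 1
vial_center [ 5.3154e+02 -4.0863e+02  1.0000e-02] 0.939 1
slidebox_center [656.13 -72.25   0.74] 0.933 2
slidebox_center [657.1  -71.46   0.72] 0.91 1
slidebox_center [655.73 -72.28   0.74] 0.961 1
stand_large_round [ 4.5898e+02 -1.0983e+02  3.4000e-01] 0.951 2
stand_large_round [ 4.5938e+02 -1.0948e+02  3.3000e-01] 0.948 1
stand_large_round [ 4.5845e+02 -1.1040e+02  3.4000e-01] 0.96 1
stand_square [631.41 265.1    1.29] 0.924 2
stand_square [631.94 265.13   1.29] 0.956 1
stand_square [628.76 262.78   1.31] 0.907 1
stand_small_round [ 6.3259e+02 -2.5472e+02  1.2000e-01] 0.938 2
stand_small_round [ 6.3354e+02 -2.5410e+02  1.2000e
[... 377 characters left out ...]
7, in <module>
    q,s,n=fit(l,pp,g,ys,near=25) if 1 else 0
          ~~~^^^^^^^^^^^^^^^^^^^
  File "fit.py", line 35, in fit
    r=minimize(f,[guess[0],guess[1],y],method='Nelder-Mead',options=dict(initial_simplex=np.array([guess[0],guess[1],y])+np.array([[0,0,0],[15,0,0],[0,15,0],[0,0,.3]]),maxiter=70,xatol=.2,fatol=1e-4))
    res = _minimize_neldermead(fun, x0, args, callback, bounds=bounds,
                               **options)
    fsim[k] = func(sim[k])
              ~~~~^^^^^^^^
    fx = function(np.copy(x), *(wrapper_args + args))
  File "fit.py", line 32, in f
    return e/len(pm)
           ~^~~~~~~~
ZeroDivisionError: division by zero

real	2m8.353s
user	1m30.728s
sys	0m24.460s
```

```bash
cat > pl.py <<'E'
# usage: pl.py x y z psi_deg [x y z psi ...]  -> rows in tool axes/units for each leg (ideal following)
import sys; from h import *
from scipy.spatial.transform import Rotation as Ro
s=arm.sense();R=Ro.from_rotvec(s['orientation']);p=np.array(s['position'])
m=R.as_matrix();psi0=np.degrees(np.arctan2(m[1,1],m[0,1]))
print('t',round(s['clock'],2),'p',np.round(p,1),'psi',round(psi0,1),'tilt',np.round(np.degrees(np.arccos(-m[2,2])),2),'F',np.round(s['ft_force'],1),'w',round(s['width'],1),'q7',round(s['qpos'][6],2))
a=list(map(float,sys.argv[1:]))
for i in range(0,len(a),4):
    T=np.array(a[i:i+3]);psi=np.radians(a[i+3])
    y=np.array([np.cos(psi),np.sin(psi),0]);z=np.array([0,0,-1.]);RT=Ro.from_matrix(np.c_[np.cross(y,z),y,z])
    rv=(R.inv()*RT).as_rotvec();d=T-p
    n=max(1,int(np.ceil(max(np.linalg.norm(d)/48,np.degrees(np.linalg.norm(rv))/8.3))))
    print('leg',i//4,'rows',n)
    for k in range(n):
        t=(R*Ro.from_rotvec(rv*k/n)).inv().apply(d/n)/500
        if k==0 or np.linalg.norm(rv)>.05: print(np.round(np.r_[t,rv/n/np.radians(60)],3).tolist())
    p,R=T,RT
E
python3 pl.py 383.5 284.5 180 69 383.5 284.5 71 69
```

```text
t 3.0 p [232.5 607.  231.3] psi 69.0 tilt 0.0 F [-0.2  0.5  0.2] w 85.4 q7 -0.06
leg 0 rows 8
[-0.064, -0.062, 0.013, 0.0, 0.0, 0.0]
leg 1 rows 3
[0.0, 0.0, 0.073, 0.0, 0.0, 0.0]
```

Emit:
arm_command(
  moves=[
    [[-0.064,-0.062,0.013,0,0,0],[-0.064,-0.062,0.013,0,0,0],[-0.064,-0.062,0.013,0,0,0],[-0.064,-0.062,0.013,0,0,0],[-0.064,-0.062,0.013,0,0,0],[-0.064,-0.062,0.013,0,0,0],[-0.064,-0.062,0.013,0,0,0],[-0.064,-0.062,0.013,0,0,0]],
  ],
  jaw=0,
)

```text
clock: 3.8
position: [384.2, 280.9, 176.6]
orientation: [-0.549, -3.092, -0.012]
ft_force: [0.5, -0.3, 0.7]
width: 85.5
```

```bash
python3 pl.py 383.5 284.5 150 69 383.5 284.5 71 69
```

```text
t 3.8 p [384.2 280.9 176.6] psi 69.9 tilt 0.45 F [ 0.5 -0.3  0.7] w 85.5 q7 0.54
leg 0 rows 1
[0.004, 0.006, 0.053, 0.007, -0.003, 0.015]
leg 1 rows 2
[0.0, 0.0, 0.079, 0.0, 0.0, 0.0]
```

Emit:
arm_command(
  moves=[
    [[0.004,0.006,0.053,0.007,-0.003,0.015],[0,0,0.06,0,0,0],[0,0,0.06,0,0,0],[0,0,0.036,0,0,0],[0,0,0,0,0,0]],
  ],
)

```text
clock: 4.3
position: [389.4, 276.4, 70.8]
orientation: [0.598, 3.079, 0.004]
ft_force: [-0.7, 1.4, -0.0]
width: 85.7
```

```bash
python3 pl.py 383.5 284.5 71 69; python3 -c "
from h import *
a=snap('side')['frame'][:,:,::-1][120:270,130:330];b=snap('top')['frame'][:,:,::-1][230:380,80:280]
cv2.imwrite('pics/g1.png',np.hstack([cv2.resize(x,None,fx=2,fy=2,interpolation=3) for x in(a,b)]))"
```

```text
t 4.3 p [389.4 276.4  70.8] psi 68.0 tilt 0.33 F [-0.7  1.4 -0. ] w 85.7 q7 0.53
leg 0 rows 1
[0.017, 0.011, -0.0, 0.003, 0.004, -0.017]
```

View pics/g1.png

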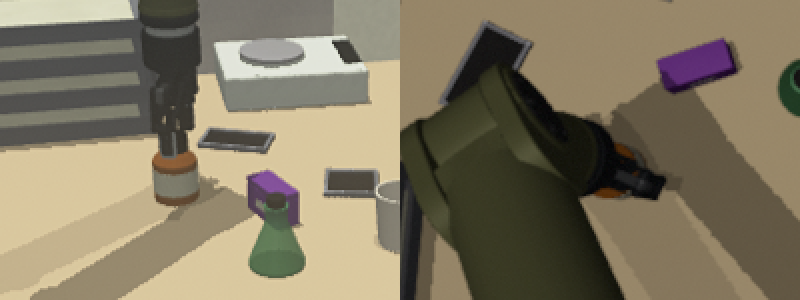

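The fingers straddle the bottle cap (side crop at about (175,140)), but the hand has drifted about 10 mm. I'll centre it first, then grip.

Emit:
arm_command(
  moves=[
    [[0.017,0.011,0,0.003,0.004,-0.017],[0,0,0,0,0,0]],
  ],
)

```text
clock: 4.6
position: [385.9, 288.3, 75.8]
orientation: [0.568, 3.085, 0.011]
ft_force: [-0.3, -0.2, 0.6]
width: 85.7
```

```bash
python3 pl.py 383.5 284.5 71 69
```

```text
t 4.6 p [385.9 288.3  75.8] psi 69.1 tilt 0.51 F [-0.3 -0.2  0.6] w 85.7 q7 0.53
leg 0 rows 1
[0.002, -0.009, 0.01, 0.008, 0.003, 0.002]
```

Emit:
arm_command(
  moves=[
    [[0.002,-0.009,0.01,0.008,0.003,0]],
  ],
)

```text
clock: 4.7
position: [384.3, 285.9, 72.3]
orientation: [0.567, 3.088, 0.004]
ft_force: [-1.0, 0.8, -0.7]
width: 85.4
```

```bash
python3 -c "
from h import *
snap('top')";python3 pl.py 383.5 284.5 71 69
```

```text
t 4.75 p [383.2 284.8  71. ] psi 69.2 tilt 0.03 F [-0.6 -0.4 -1.2] w 85.5 q7 0.53
leg 0 rows 1
[-0.001, -0.0, 0.0, -0.0, 0.001, 0.003]
```

Emit:
arm_command(
  moves=[
    [[0,0,0,0,0,0],[0,0,0,0,0,0],[0,0,0,0,0,0],[0,0,0,0,0,0],[0,0,0,0,0,0],[0,0,0,0,0,0],[0,0,0,0,0,0]],
  ],
  jaw=1,
  newtons=45,
)

```text
clock: 5.45
position: [383.1, 284.3, 71.4]
orientation: [0.568, 3.089, -0.0]
ft_force: [-0.7, -0.7, 1.3]
width: 38.6
```

Emit:
arm_command(
  moves=[
    [[0,0,-0.03,0,0,0],[0,0,-0.06,0,0,0],[0,0,-0.08,0,0,0],[0,0,-0.08,0,0,0],[0,0,-0.04,0,0,0]],
  ],
)

```text
clock: 5.95
position: [378.2, 280.0, 212.0]
orientation: [-0.567, -3.079, 0.026]
ft_force: [1.2, 0.5, -4.6]
width: 38.5
```

```bash
python3 pl.py 459 -110 210 69
```

```text
t 5.95 p [378.2 280.  212. ] psi 69.1 tilt 1.13 F [ 1.2  0.5 -4.6] w 38.5 q7 0.51
leg 0 rows 9
[-0.048, -0.075, 0.001, -0.002, -0.001, 0.0]
```

```bash
python3 pl.py 465 90 212 69 459 -110 212 69
```

```text
t 5.95 p [378.2 280.  212. ] psi 69.1 tilt 1.13 F [ 1.2  0.5 -4.6] w 38.5 q7 0.51
leg 0 rows 5
[-0.06, -0.059, 0.001, -0.003, -0.002, 0.0]
leg 1 rows 5
[-0.026, -0.076, 0.0, 0.0, 0.0, 0.0]
```

Emit:
arm_command(
  moves=[
    [[-0.06,-0.059,0,-0.003,-0.002,0],[-0.06,-0.059,0,-0.003,-0.002,0],[-0.06,-0.059,0,-0.003,-0.002,0],[-0.06,-0.059,0,-0.003,-0.002,0],[-0.06,-0.059,0,-0.003,-0.002,0],[-0.026,-0.076,0,0,0,0],[-0.026,-0.076,0,0,0,0],[-0.02,-0.06,0,0,0,0]],
  ],
)

```text
clock: 6.75
position: [463.5, -27.8, 209.5]
orientation: [-0.548, -3.093, 0.002]
ft_force: [0.3, -0.1, -4.3]
width: 38.5
```

```bash
python3 pl.py 459 -110 190 69
```

```text
t 6.75 p [463.5 -27.8 209.5] psi 69.9 tilt 0.09 F [ 0.3 -0.1 -4.3] w 38.5 q7 1.18
leg 0 rows 2
[-0.024, -0.079, 0.02, -0.001, -0.0, 0.008]
```

Emit:
arm_command(
  moves=[
    [[-0.02,-0.065,0.01,0,0,0.008],[-0.015,-0.05,0.02,0,0,0.005],[-0.008,-0.025,0.02,0,0,0],[0,-0.005,0.02,0,0,0]],
  ],
)

```text
clock: 7.15
position: [455.0, -112.5, 171.4]
orientation: [-0.584, -3.084, 0.005]
ft_force: [1.2, 0.3, -4.7]
width: 38.5
```

```bash
python3 -c "
from h import *
a=snap('side')['frame'][:,:,::-1][170:320,180:380];cv2.imwrite('pics/g2.png',cv2.resize(a,None,fx=3,fy=3,interpolation=3))";python3 pl.py 459 -110 160 69  459 -110 73 69
```

```text
t 7.2 p [ 453.6 -111.8  169.5] psi 68.6 tilt 0.42 F [-1.1  0.6 -5.8] w 38.5 q7 1.36
leg 0 rows 1
[-0.009, 0.007, 0.019, -0.005, -0.005, -0.007]
leg 1 rows 2
[0.0, 0.0, 0.087, 0.0, 0.0, 0.0]
```

View pics/g2.png

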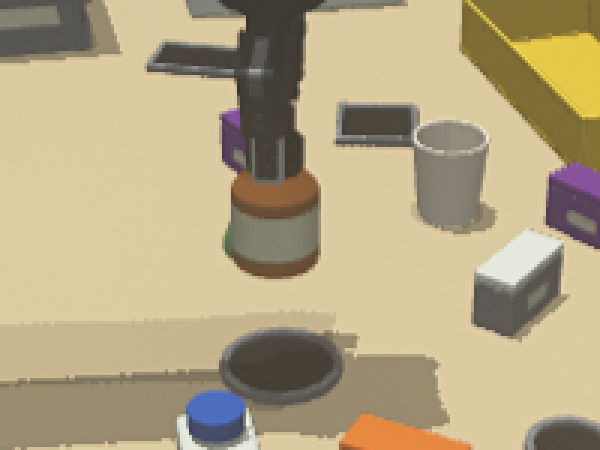

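The bottle hangs upright at (275,225) above the large round stand at (280,365). I'll lower it in stages.

Emit:
arm_command(
  moves=[
    [[-0.009,0.007,0.02,-0.005,-0.005,-0.007],[0,0,0.05,0,0,0],[0,0,0.05,0,0,0],[0,0,0.03,0,0,0],[0,0,0.01,0,0,0]],
  ],
)

```text
clock: 7.7
position: [458.5, -102.9, 84.8]
orientation: [-0.56, -3.088, -0.005]
ft_force: [0.2, 0.5, -3.3]
width: 38.3
```

```bash
python3 -c "
from h import *
snap('top')";python3 pl.py 459 -110 80 69  459 -110 74 69
```

```text
t 7.75 p [ 458.3 -102.7   84.6] psi 69.5 tilt 0.29 F [-1.4  0.7 -4.5] w 38.6 q7 1.43
leg 0 rows 1
[-0.006, -0.013, 0.009, 0.002, -0.004, 0.008]
leg 1 rows 1
[0.0, 0.0, 0.012, 0.0, 0.0, 0.0]
```

Emit:
arm_command(
  moves=[
    [[-0.006,-0.014,0.005,0.002,-0.004,0.008]],
  ],
)

```text
clock: 7.85
position: [459.4, -109.0, 82.3]
orientation: [0.569, 3.089, 0.001]
ft_force: [-0.2, -0.5, -2.6]
width: 38.6
```

```bash
python3 -c "
from h import *
snap('top')";python3 pl.py  459 -110 74 69
```

```text
t 7.9 p [ 458.8 -110.9   81.9] psi 69.0 tilt 0.04 F [ 0.  -0.9 -5. ] w 38.6 q7 1.44
leg 0 rows 1
[0.0, 0.002, 0.016, -0.001, 0.0, -0.0]
```

Emit:
arm_command(
  moves=[
    [[0,0.001,0.006,0,0,0],[0,0,0.004,0,0,0],[0,0,0.004,0,0,0],[0,0,0.002,0,0,0]],
  ],
)

```text
clock: 8.3
position: [460.8, -111.1, 75.5]
orientation: [0.574, 3.084, 0.001]
ft_force: [-0.5, 0.0, -3.5]
width: 38.4
```

```bash
python3 -c "
from h import *
snap('top')";python3 pl.py  459 -110 74 69
```

```text
t 8.35 p [ 460.7 -111.1   75.4] psi 68.9 tilt 0.24 F [-0.7 -0.3 -3.7] w 38.7 q7 1.45
leg 0 rows 1
[0.004, 0.001, 0.003, 0.001, 0.004, -0.001]
```

Emit:
arm_command(
  moves=[
    [[0,0,0.003,0,0.003,0],[0,0,0.002,0,0,0]],
  ],
)

```text
clock: 8.55
position: [461.5, -111.4, 74.3]
orientation: [0.574, 3.087, 0.002]
ft_force: [-4.0, -0.2, 10.4]
width: 38.4
```

```bash
python3 -c "
from h import *
snap('top')";python3 pl.py  459 -110 74 69
```

```text
t 8.6 p [ 461.5 -111.4   74.4] psi 68.9 tilt 0.15 F [-3.5 -0.1  4.4] w 38.7 q7 1.45
leg 0 rows 1
[0.006, 0.001, 0.001, 0.002, 0.002, -0.001]
```

Touching down. Release and rise.

Emit:
arm_command(
  moves=[
    [[0,0,0,0,0,0],[0,0,0,0,0,0],[0,0,0,0,0,0],[0,0,0,0,0,0],[0,0,0,0,0,0],[0,0,0,0,0,0]],
  ],
  jaw=0,
)

```text
clock: 9.2
position: [464.1, -111.6, 76.0]
orientation: [0.573, 3.082, 0.004]
ft_force: [-0.3, -1.2, 0.1]
width: 85.0
```

Emit:
arm_command(
  moves=[
    [[0,0,-0.03,0,0,0],[0,0,-0.06,0,0,0],[0,0,-0.06,0,0,0],[0,0,-0.05,0,0,0]],
  ],
)

```text
clock: 9.6
position: [459.8, -111.3, 175.0]
orientation: [-0.574, -3.086, 0.001]
ft_force: [0.6, 0.6, 0.5]
width: 85.7
```

```bash
python3 pl.py  387 -249.3 150 -3.4
```

```text
t 9.6 p [ 459.8 -111.3  175. ] psi 68.9 tilt 0.16 F [0.6 0.6 0.5] w 85.7 q7 1.37
leg 0 rows 9
[0.004, -0.034, 0.006, -0.0, -0.0, 0.134]
[-0.001, -0.035, 0.006, -0.0, -0.0, 0.134]
[-0.006, -0.034, 0.006, -0.0, -0.0, 0.134]
[-0.01, -0.033, 0.006, -0.0, -0.0, 0.134]
[-0.015, -0.031, 0.006, -0.0, -0.0, 0.134]
[-0.019, -0.029, 0.006, -0.0, -0.0, 0.134]
[-0.023, -0.026, 0.006, -0.0, -0.0, 0.134]
[-0.026, -0.022, 0.006, -0.0, -0.0, 0.134]
[-0.029, -0.019, 0.006, -0.0, -0.0, 0.134]
```

Emit:
arm_command(
  moves=[
    [[0.004,-0.034,0.005,0,0,0.134],[-0.001,-0.035,0.005,0,0,0.134],[-0.006,-0.034,0.005,0,0,0.134],[-0.01,-0.033,0.005,0,0,0.134],[-0.015,-0.031,0.005,0,0,0.134],[-0.019,-0.029,0.005,0,0,0.134],[-0.023,-0.026,0.005,0,0,0.134],[-0.026,-0.022,0.005,0,0,0.134]],
  ],
)

```text
clock: 10.4
position: [396.1, -234.7, 159.0]
orientation: [2.171, 2.263, 0.011]
ft_force: [0.8, -0.5, -0.1]
width: 85.3
```

```bash
python3 -c "
from h import *
snap('top')";python3 pl.py  387 -249.3 140 -3.4
```

```text
t 10.45 p [ 394.1 -237.5  158.7] psi 1.9 tilt 0.43 F [-1.4 -2.5 -0. ] w 85.3 q7 0.48
leg 0 rows 1
[-0.023, -0.015, 0.037, 0.007, -0.0, 0.088]
```

Emit:
arm_command(
  moves=[
    [[-0.023,-0.015,0.037,0.007,0,0.088]],
  ],
)

```text
clock: 10.55
position: [389.1, -249.3, 141.7]
orientation: [2.283, 2.153, 0.006]
ft_force: [0.7, -0.7, -0.5]
width: 85.3
```

```bash
python3 -c "
from h import *
a=snap('side')['frame'][:,:,::-1][200:370,160:360];b=snap('top')['frame'][:,:,::-1][230:400,320:520]
cv2.imwrite('pics/g3.png',np.hstack([cv2.resize(x,None,fx=2,fy=2,interpolation=3) for x in(a,b)]))";python3 pl.py  387 -249.3 110 -3.4 387 -249.3 20 -3.4
```

```text
t 10.65 p [ 384.9 -250.   138.6] psi -3.5 tilt 0.2 F [-0.7  0.3  0.1] w 85.2 q7 0.43
leg 0 rows 1
[0.002, 0.004, 0.057, -0.003, -0.0, -0.002]
leg 1 rows 2
[0.0, 0.0, 0.09, 0.0, 0.0, 0.0]
```

View pics/g3.png

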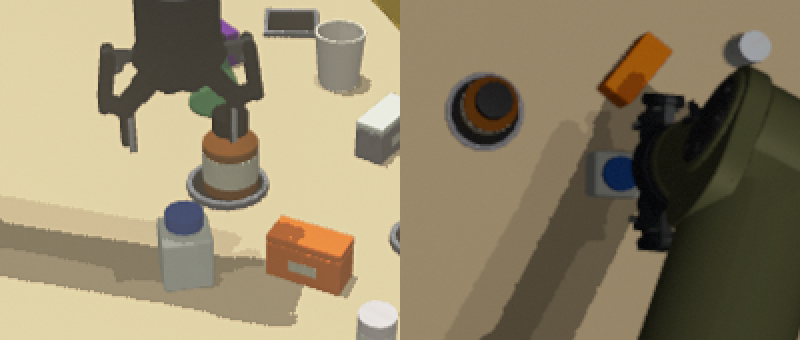

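The reagent bottle sits in its stand (side crop at (228,185)), and the open gripper is over the square bottle. Descend.

Emit:
arm_command(
  moves=[
    [[0.002,0.004,0.05,-0.003,0,0],[0,0,0.06,0,0,0],[0,0,0.05,0,0,0]],
  ],
)

```text
clock: 10.95
position: [392.5, -248.1, 60.9]
orientation: [2.269, 2.163, 0.011]
ft_force: [-0.5, 0.1, 0.1]
width: 85.4
```

```bash
python3 -c "
from h import *
snap('top')";python3 pl.py  387 -249.3 22 -3.4
```

```text
t 11.0 p [ 390.1 -246.6   57.5] psi -2.7 tilt 0.23 F [-0.8  2.  -2.2] w 85.3 q7 0.55
leg 0 rows 1
[-0.006, -0.006, 0.071, 0.004, -0.002, 0.011]
```

Emit:
arm_command(
  moves=[
    [[-0.006,-0.006,0.03,0.004,-0.002,0.011],[0,0,0.03,0,0,0],[0,0,0.01,0,0,0]],
  ],
)

```text
clock: 11.3
position: [389.0, -246.9, 22.9]
orientation: [-2.273, -2.167, 0.001]
ft_force: [-0.8, -0.5, 0.7]
width: 84.9
```

```bash
python3 -c "
from h import *
snap('top')";python3 pl.py  387 -249.3 22 -3.4
```

```text
t 11.35 p [ 389.  -246.9   22.8] psi -2.7 tilt 0.08 F [-0.1  0.3 -1.2] w 85.3 q7 0.61
leg 0 rows 1
[-0.005, -0.004, 0.002, -0.001, -0.001, 0.011]
```

Emit:
arm_command(
  moves=[
    [[-0.005,-0.004,0,0,0,0.011],[0,0,0,0,0,0],[0,0,0,0,0,0],[0,0,0,0,0,0],[0,0,0,0,0,0],[0,0,0,0,0,0],[0,0,0,0,0,0]],
  ],
  jaw=1,
)

```text
clock: 12.05
position: [389.5, -249.4, 26.4]
orientation: [2.281, 2.157, 0.005]
ft_force: [0.3, 0.2, -0.9]
width: 49.4
```

```bash
python3 -c "
from h import *
snap('top')";python3 pl.py 470 -190 160 -3.4 540 -30 160 -10 631.5 265 160 -15.7
```

```text
t 12.1 p [ 389.4 -249.4   26.4] psi -3.2 tilt 0.23 F [-1.1 -0.1 -1.2] w 49.5 q7 0.6
leg 0 rows 4
[0.032, 0.039, -0.067, 0.001, -0.0, 0.001]
leg 1 rows 4
[0.082, 0.03, 0.0, 0.0, 0.0, 0.028]
[0.083, 0.028, 0.0, 0.0, 0.0, 0.028]
[0.084, 0.025, 0.0, 0.0, 0.0, 0.028]
[0.084, 0.023, 0.0, 0.0, 0.0, 0.028]
leg 2 rows 7
[0.088, 0.011, 0.0, 0.0, 0.0, 0.014]
[0.088, 0.01, 0.0, 0.0, 0.0, 0.014]
[0.088, 0.009, 0.0, 0.0, 0.0, 0.014]
[0.088, 0.007, 0.0, 0.0, 0.0, 0.014]
[0.088, 0.006, 0.0, 0.0, 0.0, 0.014]
[0.088, 0.005, 0.0, 0.0, 0.0, 0.014]
[0.088, 0.004, 0.0, 0.0, 0.0, 0.014]
```

Emit:
arm_command(
  moves=[
    [[0,0,-0.03,0,0,0],[0,0,-0.06,0,0,0],[0,0,-0.08,0,0,0],[0,0,-0.08,0,0,0],[0.032,0.039,-0.02,0,0,0],[0.032,0.039,0,0,0,0],[0.032,0.039,0,0,0,0],[0.032,0.039,0,0,0,0]],
  ],
)

```text
clock: 12.9
position: [469.7, -189.3, 163.9]
orientation: [-2.289, -2.147, -0.003]
ft_force: [-0.5, -0.1, 0.2]
width: 49.1
```

```bash
python3 pl.py 540 -30 165 -10 631.5 265 165 -15.7
```

```text
t 12.9 p [ 469.7 -189.3  163.9] psi -3.7 tilt 0.2 F [-0.5 -0.1  0.2] w 49.1 q7 0.32
leg 0 rows 4
[0.082, 0.03, -0.0, -0.0, -0.001, 0.026]
[0.083, 0.028, -0.0, -0.0, -0.001, 0.026]
[0.083, 0.025, -0.0, -0.0, -0.001, 0.026]
[0.084, 0.023, -0.0, -0.0, -0.001, 0.026]
leg 1 rows 7
[0.088, 0.011, 0.0, 0.0, 0.0, 0.014]
[0.088, 0.01, 0.0, 0.0, 0.0, 0.014]
[0.088, 0.009, 0.0, 0.0, 0.0, 0.014]
[0.088, 0.007, 0.0, 0.0, 0.0, 0.014]
[0.088, 0.006, 0.0, 0.0, 0.0, 0.014]
[0.088, 0.005, 0.0, 0.0, 0.0, 0.014]
[0.088, 0.004, 0.0, 0.0, 0.0, 0.014]
```

Emit:
arm_command(
  moves=[
    [[0.082,0.03,0,0,0,0.026],[0.083,0.028,0,0,0,0.026],[0.083,0.025,0,0,0,0.026],[0.084,0.023,0,0,0,0.026],[0.088,0.01,0,0,0,0.014],[0.088,0.01,0,0,0,0.014],[0.088,0.009,0,0,0,0.014],[0.088,0.007,0,0,0,0.014]],
  ],
)

```text
clock: 13.7
position: [595.5, 152.7, 147.6]
orientation: [-2.467, -1.932, 0.027]
ft_force: [0.6, -0.2, -0.2]
width: 49.6
```

```bash
python3 pl.py 631.5 265 150 -15.7
```

```text
t 13.7 p [595.5 152.7 147.6] psi -13.9 tilt 1.1 F [ 0.6 -0.2 -0.2] w 49.6 q7 -0.41
leg 0 rows 3
[0.078, 0.005, -0.002, -0.005, 0.003, 0.01]
```

Emit:
arm_command(
  moves=[
    [[0.07,0.005,-0.004,-0.005,0.003,0.01],[0.07,0.005,-0.004,-0.005,0.003,0.01],[0.05,0.003,-0.002,-0.005,0.003,0.01],[0.02,0.002,0,0,0,0]],
  ],
)

```text
clock: 14.1
position: [625.4, 268.7, 139.5]
orientation: [-2.486, -1.908, 0.019]
ft_force: [0.4, 0.6, -1.2]
width: 49.5
```

```bash
python3 -c "
from h import *
a=snap('side')['frame'][:,:,::-1][110:280,210:410];b=snap('top')['frame'][:,:,::-1][130:300,80:280]
cv2.imwrite('pics/g4.png',np.hstack([cv2.resize(x,None,fx=2,fy=2,interpolation=3) for x in(a,b)]))";python3 pl.py  631.5 265 100 -15.7 631.5 265 29.5 -15.7
```

```text
t 14.2 p [625.1 266.9 139.5] psi -15.0 tilt 0.86 F [-1.1  0.2 -2.1] w 49.1 q7 -0.56
leg 0 rows 1
[0.0, 0.014, 0.079, -0.013, 0.006, 0.011]
leg 1 rows 2
[0.0, 0.0, 0.071, 0.0, 0.0, 0.0]
```

View pics/g4.png

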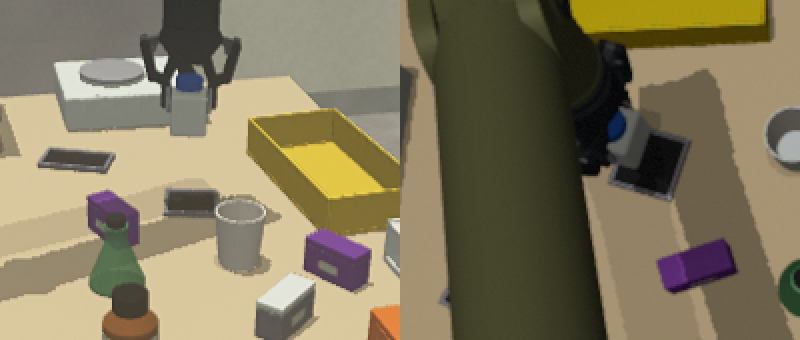

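The bottle hangs upright over the square stand (side crop at (188,110)). Lower.

Emit:
arm_command(
  moves=[
    [[0,0.014,0.04,-0.013,0.006,0.011],[0,0,0.06,0,0,0],[0,0,0.05,0,0,0],[0,0,0.03,0,0,0]],
  ],
)

```text
clock: 14.6
position: [634.3, 255.8, 47.9]
orientation: [2.507, 1.884, 0.0]
ft_force: [0.3, -0.1, -1.6]
width: 49.5
```

```bash
python3 -c "
from h import *
snap('top')";python3 pl.py  631.5 265 39 -15.7 631.5 265 29.5 -15.7
```

```text
t 14.65 p [633.  254.8  45.4] psi -16.2 tilt 0.36 F [-1.2 -0.  -3.3] w 49.4 q7 -0.54
leg 0 rows 1
[0.019, -0.009, 0.013, 0.002, 0.006, -0.008]
leg 1 rows 1
[0.0, 0.0, 0.019, 0.0, 0.0, 0.0]
```

Emit:
arm_command(
  moves=[
    [[0.019,-0.009,0.006,0.002,0.006,-0.008]],
  ],
)

```text
clock: 14.75
position: [632.1, 262.2, 42.5]
orientation: [2.506, 1.893, -0.001]
ft_force: [0.4, -0.0, -0.4]
width: 49.8
```

```bash
python3 -c "
from h import *
snap('top')";python3 pl.py 631.5 265 29.5 -15.7
```

```text
t 14.8 p [630.5 265.3  41.4] psi -15.7 tilt 0.12 F [-1.   1.6 -3.1] w 49.2 q7 -0.54
leg 0 rows 1
[-0.0, 0.002, 0.024, -0.002, -0.0, -0.0]
```

Emit:
arm_command(
  moves=[
    [[0,0.001,0.008,0,0,0],[0,0,0.006,0,0,0],[0,0,0.004,0,0,0],[0,0,0.003,0,0,0]],
  ],
)

```text
clock: 15.2
position: [632.9, 267.6, 34.0]
orientation: [-2.501, -1.899, -0.008]
ft_force: [-0.1, -0.2, -1.8]
width: 49.3
```

```bash
python3 -c "
from h import *
snap('top')";python3 pl.py 631.5 265 29.5 -15.7
```

```text
t 15.25 p [632.8 267.6  33.8] psi -15.6 tilt 0.29 F [ 0.8  0.5 -1.2] w 49.4 q7 -0.54
leg 0 rows 1
[-0.006, -0.001, 0.009, 0.002, -0.005, 0.002]
```

Emit:
arm_command(
  moves=[
    [[-0.003,-0.001,0.004,0,-0.004,0],[0,0,0.003,0,0,0],[0,0,0.003,0,0,0]],
  ],
)

```text
clock: 15.55
position: [632.4, 266.3, 29.2]
orientation: [2.501, 1.899, 0.004]
ft_force: [-1.0, -0.3, -1.3]
width: 49.5
```

```bash
python3 -c "
from h import *
snap('top')";python3 pl.py 631.5 265 29.5 -15.7
```

```text
t 15.6 p [632.1 266.2  28.9] psi -15.6 tilt 0.13 F [-0.3 -0.3 -1.3] w 49.3 q7 -0.54
leg 0 rows 1
[-0.003, -0.001, -0.001, 0.002, -0.001, 0.002]
```

Emit:
arm_command(
  moves=[
    [[0,0,0.002,0,0,0],[0,0,0.002,0,0,0]],
  ],
)

```text
clock: 15.8
position: [632.3, 266.2, 28.2]
orientation: [2.501, 1.899, 0.003]
ft_force: [-2.9, -2.0, 7.8]
width: 49.4
```

```bash
python3 -c "
from h import *
snap('top')";python3 pl.py 631.5 265 29.5 -15.7
```

```text
t 15.85 p [632.3 266.2  28.2] psi -15.6 tilt 0.13 F [-2.9 -0.8  4.5] w 49.2 q7 -0.54
leg 0 rows 1
[-0.003, -0.001, -0.003, 0.002, -0.001, 0.002]
```

Emit:
arm_command(
  moves=[
    [[0,0,0,0,0,0],[0,0,0,0,0,0],[0,0,0,0,0,0],[0,0,0,0,0,0],[0,0,0,0,0,0],[0,0,0,0,0,0]],
  ],
  jaw=0,
)

```text
clock: 16.45
position: [633.3, 266.5, 28.7]
orientation: [2.501, 1.899, 0.007]
ft_force: [-0.4, 0.9, -0.4]
width: 85.5
```

Emit:
arm_command(
  moves=[
    [[0,0,-0.03,0,0,0],[0,0,-0.06,0,0,0],[0,0,-0.09,0,0,0],[0,0,-0.09,0,0,0],[0,0,-0.05,0,0,0]],
  ],
)

```text
clock: 16.95
position: [629.8, 264.9, 192.3]
orientation: [2.503, 1.898, -0.008]
ft_force: [-0.2, 0.1, 0.0]
width: 85.5
```

```bash
python3 pl.py 532 -408.3 170 -16
```

```text
t 16.95 p [629.8 264.9 192.3] psi -15.6 tilt 0.29 F [-0.2  0.1  0. ] w 85.5 q7 -0.58
leg 0 rows 15
[-0.09, 0.012, 0.003, -0.0, 0.0, 0.0]
```

Emit:
arm_command(
  moves=[
    [[-0.09,0.012,0,0,0,0],[-0.09,0.012,0,0,0,0],[-0.09,0.012,0,0,0,0],[-0.09,0.012,0,0,0,0],[-0.09,0.012,0,0,0,0],[-0.09,0.012,0,0,0,0],[-0.09,0.012,0,0,0,0],[-0.09,0.012,0,0,0,0]],
  ],
)

```text
clock: 17.75
position: [584.8, -96.1, 208.2]
orientation: [2.484, 1.917, 0.036]
ft_force: [0.1, -0.1, 0.6]
width: 85.1
```

```bash
python3 pl.py 532 -408.3 170 -16
```

```text
t 17.75 p [584.8 -96.1 208.2] psi -14.7 tilt 1.34 F [ 0.1 -0.1  0.6] w 85.1 q7 -0.01
leg 0 rows 7
[-0.09, 0.008, 0.01, 0.002, -0.002, 0.003]
```

Emit:
arm_command(
  moves=[
    [[-0.09,0.008,0.01,0.002,-0.002,0.003],[-0.09,0.008,0.01,0.002,-0.002,0.003],[-0.09,0.008,0.01,0.002,-0.002,0.003],[-0.09,0.008,0.01,0.002,-0.002,0.003],[-0.085,0.008,0.01,0.002,-0.002,0.003],[-0.07,0.008,0.01,0.002,-0.002,0.003],[-0.04,0.004,0.01,0.002,-0.002,0.003],[-0.02,0.002,0.01,0,0,0]],
  ],
)

```text
clock: 18.55
position: [530.6, -400.8, 176.9]
orientation: [2.508, 1.87, 0.018]
ft_force: [0.1, 0.1, -0.1]
width: 85.7
```

```bash
python3 -c "
from h import *
snap('top')"; python3 pl.py 532 -408.3 120 -16
```

```text
t 18.6 p [ 529.5 -402.   176. ] psi -16.7 tilt 0.95 F [-1.5 -0.4  0.5] w 85.4 q7 0.55
leg 0 rows 2
[-0.005, 0.003, 0.056, 0.008, 0.0, -0.006]
```

Emit:
arm_command(
  moves=[
    [[-0.01,0.006,0.06,0.016,0,-0.01],[0,0,0.07,0,0,0],[0,0,0.07,0,0,0],[0,0,0.05,0,0,0],[0,0,0.03,0,0,0]],
  ],
)

```text
clock: 19.1
position: [538.8, -403.7, 38.3]
orientation: [2.498, 1.894, 0.014]
ft_force: [0.8, 0.1, 0.1]
width: 85.4
```

```bash
python3 -c "
from h import *
a=snap('side')['frame'][:,:,::-1][250:420,250:450];b=snap('top')['frame'][:,:,::-1][160:330,400:600]
cv2.imwrite('pics/g5.png',np.hstack([cv2.resize(x,None,fx=2,fy=2,interpolation=3) for x in(a,b)]))"; python3 pl.py 532 -408.3 17 -16
```

```text
t 19.2 p [ 538.2 -403.3   37.8] psi -15.7 tilt 0.53 F [ 0.7 -0.1 -0.7] w 85.5 q7 0.62
leg 0 rows 1
[-0.013, -0.01, 0.042, 0.008, -0.004, 0.006]
```

View pics/g5.png

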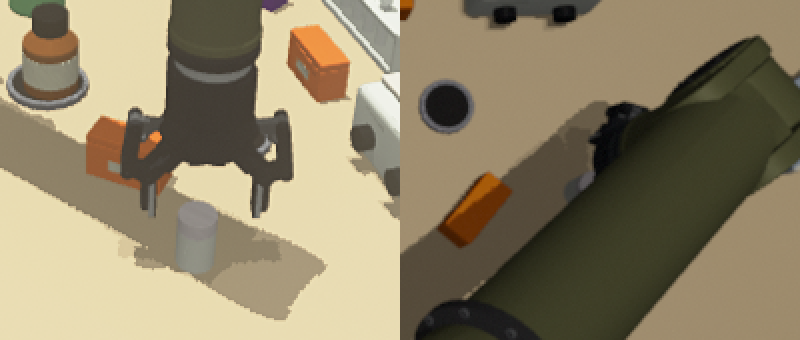

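The fingers straddle the vial (side crop tips at x 148 and 260, vial at 196), about 6 mm off in x. Correct and go down.

Emit:
arm_command(
  moves=[
    [[-0.013,-0.01,0.01,0.008,-0.004,0.006],[0,0,0.02,0,0,0],[0,0,0.015,0,0,0]],
  ],
)

```text
clock: 19.5
position: [534.5, -409.9, 19.2]
orientation: [2.503, 1.887, 0.004]
ft_force: [0.7, -0.2, -0.3]
width: 85.7
```

```bash
python3 -c "
from h import *
snap('top')"; python3 pl.py 532 -408.3 16 -16
```

```text
t 19.55 p [ 533.7 -409.7   18. ] psi -16.0 tilt 0.34 F [-0.5 -0.2 -0.1] w 85.2 q7 0.63
leg 0 rows 1
[0.002, -0.004, 0.004, 0.005, 0.002, 0.0]
```

Emit:
arm_command(
  moves=[
    [[0.002,-0.004,0.002,0.005,0.002,0],[0,0,0,0,0,0],[0,0,0,0,0,0],[0,0,0,0,0,0],[0,0,0,0,0,0],[0,0,0,0,0,0],[0,0,0,0,0,0]],
  ],
  jaw=1,
  newtons=30,
)

```text
clock: 20.25
position: [532.6, -408.8, 18.2]
orientation: [2.508, 1.89, 0.001]
ft_force: [-0.3, 0.0, -2.0]
width: 35.1
```

```bash
python3 -c "
from h import *
snap('top')"; python3 pl.py 532 -408.3 120 -16 632.6 -254.7 120 -16
```

```text
t 20.3 p [ 532.6 -408.8   18.2] psi -16.0 tilt 0.1 F [-0.1 -0.1 -0.3] w 35.4 q7 0.63
leg 0 rows 3
[0.0, -0.0, -0.068, 0.001, 0.0, 0.0]
leg 1 rows 4
[0.088, 0.027, 0.0, 0.0, 0.0, 0.0]
```

Emit:
arm_command(
  moves=[
    [[0,0,-0.03,0,0,0],[0,0,-0.06,0,0,0],[0,0,-0.08,0,0,0],[0.08,0.025,-0.03,0,0,0],[0.085,0.027,0,0,0,0],[0.085,0.027,0,0,0,0],[0.06,0.019,0,0,0,0],[0.03,0.008,0,0,0,0]],
  ],
)

```text
clock: 21.1
position: [631.7, -262.7, 131.1]
orientation: [2.514, 1.87, 0.004]
ft_force: [0.7, 0.4, -0.7]
width: 35.6
```

```bash
python3 -c "
from h import *
snap('top')"; python3 pl.py 632.6 -254.7 60 -16
```

```text
t 21.15 p [ 633.2 -260.1  130.9] psi -16.5 tilt 0.51 F [ 2.3  1.6 -1.1] w 35.4 q7 0.3
leg 0 rows 2
[0.005, -0.003, 0.071, 0.004, 0.001, -0.005]
```

Emit:
arm_command(
  moves=[
    [[0.006,-0.004,0.05,0.008,0.002,-0.009],[0,0,0.06,0,0,0],[0,0,0.05,0,0,0],[0,0,0.02,0,0,0]],
  ],
)

```text
clock: 21.55
position: [632.6, -262.2, 43.7]
orientation: [2.505, 1.884, 0.002]
ft_force: [-0.6, -0.4, -0.4]
width: 34.9
```

```bash
python3 -c "
from h import *
a=snap('side')['frame'][:,:,::-1][210:380,270:470];b=snap('top')['frame'][:,:,::-1][130:300,330:530]
cv2.imwrite('pics/g6.png',np.hstack([cv2.resize(x,None,fx=2,fy=2,interpolation=3) for x in(a,b)]))"; python3 pl.py 632.6 -254.7 30 -16
```

```text
t 21.65 p [ 632.7 -262.6   44.5] psi -16.1 tilt 0.46 F [ 0.5  0.  -0.1] w 35.5 q7 0.34
leg 0 rows 1
[0.015, -0.005, 0.029, 0.007, 0.003, -0.002]
```

View pics/g6.png

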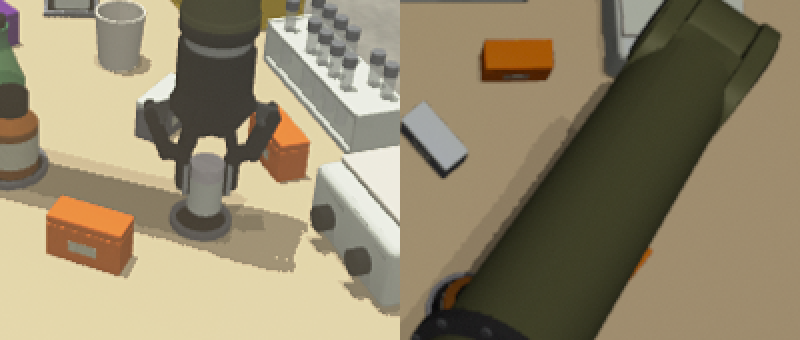

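The vial hangs upright just above the small stand (side crop vial (205,185), stand (200,217)). Correct and lower.

Emit:
arm_command(
  moves=[
    [[0.015,-0.005,0.01,0.007,0.003,-0.002]],
  ],
)

```text
clock: 21.75
position: [632.8, -257.5, 41.5]
orientation: [2.509, 1.885, 0.0]
ft_force: [0.4, -1.1, 0.4]
width: 35.5
```

```bash
python3 -c "
from h import *
snap('top')"; python3 pl.py 632.6 -254.7 21 -16
```

```text
t 21.8 p [ 632.5 -254.5   39.9] psi -16.0 tilt 0.02 F [-0.6  1.  -0.4] w 35.4 q7 0.34
leg 0 rows 1
[-0.0, 0.0, 0.038, -0.0, -0.0, -0.001]
```

Emit:
arm_command(
  moves=[
    [[0,0,0.012,0,0,0],[0,0,0.01,0,0,0],[0,0,0.006,0,0,0],[0,0,0.004,0,0,0],[0,0,0.002,0,0,0]],
  ],
)

```text
clock: 22.3
position: [634.4, -254.3, 24.4]
orientation: [2.506, 1.89, 0.005]
ft_force: [0.5, -0.1, -1.6]
width: 35.2
```

```bash
python3 -c "
from h import *
snap('top')"; python3 pl.py 632.6 -254.7 21 -16
```

```text
t 22.35 p [ 634.4 -254.2   24.3] psi -16.0 tilt 0.22 F [ 0.3  0.4 -0.1] w 35.4 q7 0.35
leg 0 rows 1
[-0.002, -0.003, 0.007, 0.004, -0.001, 0.001]
```

Emit:
arm_command(
  moves=[
    [[-0.001,-0.002,0.003,0.003,0,0],[0,0,0.002,0,0,0],[0,0,0.002,0,0,0]],
  ],
)

```text
clock: 22.65
position: [633.4, -254.8, 21.0]
orientation: [2.508, 1.891, 0.002]
ft_force: [-1.2, 0.5, -0.8]
width: 35.6
```

```bash
python3 -c "
from h import *
snap('top')"; python3 pl.py 632.6 -254.7 21 -16
```

```text
t 22.7 p [ 633.3 -254.7   20.8] psi -16.0 tilt 0.06 F [-0.2 -0.9 -0.8] w 35.5 q7 0.35
leg 0 rows 1
[-0.0, -0.001, -0.0, 0.001, -0.001, 0.001]
```

Emit:
arm_command(
  moves=[
    [[0,0,0.002,0,0,0],[0,0,0.002,0,0,0]],
  ],
)

```text
clock: 22.9
position: [633.3, -254.7, 20.7]
orientation: [-2.508, -1.891, -0.002]
ft_force: [-2.9, 1.4, 5.0]
width: 35.3
```

```bash
python3 -c "
from h import *
snap('top')"; python3 pl.py 632.6 -254.7 21 -16
```

```text
t 22.95 p [ 633.3 -254.7   20.7] psi -16.0 tilt 0.1 F [-3.2  1.6  5.5] w 35.1 q7 0.35
leg 0 rows 1
[-0.0, -0.001, -0.001, 0.0, -0.002, 0.001]
```

Contact. Release, rise, and plan to the slide box.

Emit:
arm_command(
  moves=[
    [[0,0,0,0,0,0],[0,0,0,0,0,0],[0,0,0,0,0,0],[0,0,0,0,0,0],[0,0,0,0,0,0],[0,0,0,0,0,0],[0,0,0,0,0,0]],
  ],
  jaw=0,
)

```text
clock: 23.65
position: [633.7, -254.9, 20.7]
orientation: [2.508, 1.891, 0.003]
ft_force: [-0.5, -0.0, 0.0]
width: 85.5
```

Emit:
arm_command(
  moves=[
    [[0,0,-0.03,0,0,0],[0,0,-0.05,0,0,0],[0,0,-0.08,0,0,0],[0,0,-0.06,0,0,0],[0,0,-0.02,0,0,0]],
  ],
)

```text
clock: 24.15
position: [632.1, -254.9, 145.9]
orientation: [-2.507, -1.889, 0.001]
ft_force: [0.8, 0.1, 0.8]
width: 85.7
```

```bash
python3 pl.py 656.3 -72.2 130 -47.6
```

```text
t 24.15 p [ 632.1 -254.9  145.9] psi -16.0 tilt 0.14 F [0.8 0.1 0.8] w 85.7 q7 0.29
leg 0 rows 4
[0.091, -0.014, 0.008, -0.001, -0.0, 0.132]
[0.088, -0.026, 0.008, -0.001, -0.0, 0.132]
[0.084, -0.038, 0.008, -0.001, -0.0, 0.132]
[0.078, -0.049, 0.008, -0.001, -0.0, 0.132]
```

Emit:
arm_command(
  moves=[
    [[0.091,-0.014,0.005,0,0,0.132],[0.088,-0.026,0.005,0,0,0.132],[0.07,-0.032,0.005,0,0,0.132],[0.055,-0.035,0.005,0,0,0.132]],
  ],
)

```text
clock: 24.55
position: [653.9, -100.3, 140.6]
orientation: [2.943, 1.084, 0.006]
ft_force: [0.9, 0.0, 0.2]
width: 85.5
```

```bash
python3 -c "
from h import *
snap('top')"; python3 pl.py 656.3 -72.2 110 -47.6
```

```text
t 24.6 p [655.4 -91.6 139.4] psi -49.5 tilt 0.28 F [ 1.4  6.2 -1.3] w 85.2 q7 -0.51
leg 0 rows 1
[0.026, -0.028, 0.059, 0.002, -0.004, -0.031]
```

Emit:
arm_command(
  moves=[
    [[0.02,-0.022,0.04,0,-0.004,-0.031],[0.006,-0.006,0.04,0,0,0],[0,0,0.03,0,0,0]],
  ],
)

```text
clock: 24.9
position: [658.2, -67.5, 84.5]
orientation: [2.921, 1.148, 0.007]
ft_force: [-0.4, -0.4, 0.2]
width: 85.5
```

```bash
python3 -c "
from h import *
a=snap('side')['frame'][:,:,::-1][160:330,250:450];b=snap('top')['frame'][:,:,::-1][120:290,240:440]
cv2.imwrite('pics/g7.png',np.hstack([cv2.resize(x,None,fx=2,fy=2,interpolation=3) for x in(a,b)]))"; python3 pl.py 656.3 -72.2 65 -47.6  656.3 -72.2 16 -47.6
```

```text
t 25.0 p [656.6 -68.   82.9] psi -47.2 tilt 0.08 F [-1.  -0.8 -0.6] w 85.4 q7 -0.48
leg 0 rows 1
[-0.006, 0.006, 0.036, 0.001, -0.0, 0.007]
leg 1 rows 2
[0.0, 0.0, 0.049, 0.0, 0.0, 0.0]
```

View pics/g7.png

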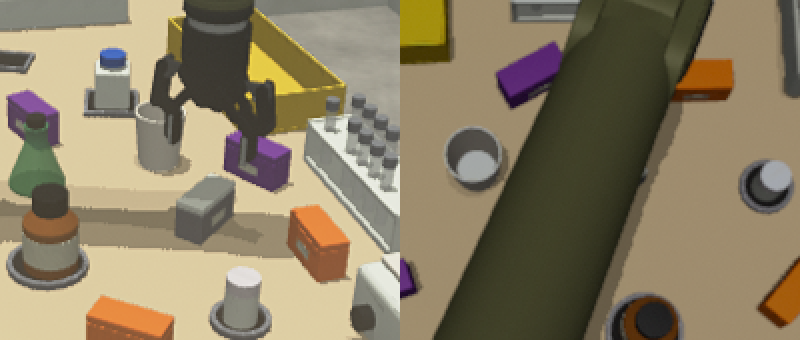

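The square bottle (112,80), vial (242,300) and reagent bottle (47,235) are seated, and the jaws lie across the slide box's short side. Descend.

Emit:
arm_command(
  moves=[
    [[-0.006,0.006,0.03,0,0,0.007],[0,0,0.04,0,0,0],[0,0,0.03,0,0,0],[0,0,0.02,0,0,0]],
  ],
)

```text
clock: 25.4
position: [658.4, -78.5, 22.9]
orientation: [2.927, 1.125, 0.009]
ft_force: [-1.0, -0.2, 0.0]
width: 85.7
```

```bash
python3 -c "
from h import *
snap('top')"; python3 pl.py 656.3 -72.2 16 -47.6
```

```text
t 25.45 p [657.3 -78.4  21.3] psi -48.0 tilt 0.32 F [-0.8  0.7 -0.8] w 85.6 q7 -0.45
leg 0 rows 1
[0.007, -0.011, 0.011, 0.005, -0.001, -0.006]
```

Emit:
arm_command(
  moves=[
    [[0.007,-0.011,0.008,0.005,-0.001,0.006]],
  ],
)

```text
clock: 25.55
position: [656.3, -73.6, 17.4]
orientation: [2.936, 1.114, 0.001]
ft_force: [-0.1, -0.3, 0.5]
width: 85.0
```

```bash
python3 -c "
from h import *
snap('top')"; python3 pl.py 656.3 -72.2 17 -47.6
```

```text
t 25.6 p [655.5 -71.2  16.2] psi -48.4 tilt 0.1 F [-0.7  1.3 -0.6] w 85.1 q7 -0.46
leg 0 rows 1
[-0.0, 0.002, -0.002, -0.002, 0.001, -0.013]
```

Emit:
arm_command(
  moves=[
    [[0,0.001,0,0,0,-0.013],[0,0,0,0,0,0],[0,0,0,0,0,0],[0,0,0,0,0,0],[0,0,0,0,0,0],[0,0,0,0,0,0],[0,0,0,0,0,0]],
  ],
  jaw=1,
  newtons=45,
)

```text
clock: 26.3
position: [657.1, -70.3, 17.8]
orientation: [-2.926, -1.14, -0.002]
ft_force: [-0.0, 0.8, -1.9]
width: 35.5
```

```bash
python3 -c "
from h import *
snap('top')"; python3 pl.py 656.3 -72.2 150 -47.6 496.5 447.3 150 65.8
```

```text
t 26.35 p [657.2 -70.3  17.9] psi -47.4 tilt 0.11 F [ 0.1 -0.2 -2.1] w 35.1 q7 -0.45
leg 0 rows 3
[-0.001, 0.001, -0.088, -0.0, -0.001, 0.001]
leg 1 rows 14
[0.033, -0.07, 0.0, 0.0, 0.0, -0.135]
[0.043, -0.065, 0.0, 0.0, 0.0, -0.135]
[0.051, -0.058, 0.0, 0.0, 0.0, -0.135]
[0.059, -0.05, 0.0, 0.0, 0.0, -0.135]
[0.066, -0.041, 0.0, 0.0, 0.0, -0.135]
[0.071, -0.032, 0.0, 0.0, 0.0, -0.135]
[0.075, -0.022, 0.0, 0.0, 0.0, -0.135]
[0.077, -0.011, 0.0, 0.0, 0.0, -0.135]
[0.078, 0.0, 0.0, 0.0, 0.0, -0.135]
[0.077, 0.011, 0.0, 0.0, 0.0, -0.135]
[0.075, 0.022, 0.0, 0.0, 0.0, -0.135]
[0.071, 0.032, 0.0, 0.0, 0.0, -0.135]
[0.065, 0.042, 0.0, 0.0, 0.0, -0.135]
[0.059, 0.051, 0.0, 0.0, 0.0, -0.135]
```

Emit:
arm_command(
  moves=[
    [[0,0,-0.03,0,0,0],[0,0,-0.06,0,0,0],[0,0,-0.09,0,0,0],[0,0,-0.09,0,0,0],[0,0,-0.03,0,0,0],[0.033,-0.07,0,0,0,-0.135],[0.043,-0.065,0,0,0,-0.135],[0.051,-0.058,0,0,0,-0.135]],
  ],
)

```text
clock: 27.15
position: [621.5, 32.2, 177.6]
orientation: [2.619, 1.725, -0.001]
ft_force: [0.1, 0.2, -1.8]
width: 35.3
```

```bash
python3 pl.py 496.5 447.3 165 65.8
```

```text
t 27.15 p [621.5  32.2 177.6] psi -23.3 tilt 0.32 F [ 0.1  0.2 -1.8] w 35.3 q7 -0.33
leg 0 rows 11
[0.06, -0.051, 0.002, 0.0, 0.001, -0.135]
[0.067, -0.042, 0.002, 0.0, 0.001, -0.135]
[0.072, -0.032, 0.002, 0.0, 0.001, -0.135]
[0.076, -0.021, 0.002, 0.0, 0.001, -0.135]
[0.078, -0.01, 0.002, 0.0, 0.001, -0.135]
[0.079, 0.001, 0.002, 0.0, 0.001, -0.135]
[0.078, 0.012, 0.002, 0.0, 0.001, -0.135]
[0.076, 0.023, 0.002, 0.0, 0.001, -0.135]
[0.072, 0.033, 0.002, 0.0, 0.001, -0.135]
[0.066, 0.043, 0.002, 0.0, 0.001, -0.135]
[0.06, 0.052, 0.002, 0.0, 0.001, -0.135]
```

Emit:
arm_command(
  moves=[
    [[0.06,-0.051,0.001,0,0,-0.135],[0.067,-0.042,0.001,0,0,-0.135],[0.072,-0.032,0.001,0,0,-0.135],[0.076,-0.021,0.001,0,0,-0.135],[0.078,-0.01,0.001,0,0,-0.135],[0.079,0.001,0.001,0,0,-0.135],[0.078,0.012,0.001,0,0,-0.135],[0.076,0.023,0.001,0,0,-0.135]],
  ],
)

```text
clock: 27.95
position: [517.7, 340.9, 171.9]
orientation: [1.226, 2.889, -0.007]
ft_force: [1.0, -0.1, -1.9]
width: 35.8
```

```bash
python3 pl.py 496.5 447.3 150 65.8
```

```text
t 27.95 p [517.7 340.9 171.9] psi 44.0 tilt 0.32 F [ 1.  -0.1 -1.9] w 35.8 q7 0.23
leg 0 rows 3
[0.061, 0.039, 0.014, -0.001, 0.001, -0.121]
[0.055, 0.047, 0.014, -0.001, 0.001, -0.121]
[0.049, 0.053, 0.014, -0.001, 0.001, -0.121]
```

Emit:
arm_command(
  moves=[
    [[0.061,0.039,0.01,0,0,-0.121],[0.05,0.042,0.01,0,0,-0.121],[0.03,0.033,0.01,0,0,-0.1],[0.01,0.012,0.01,0,0,0]],
  ],
)

```text
clock: 28.35
position: [491.2, 447.0, 150.2]
orientation: [-0.654, -3.072, 0.005]
ft_force: [-0.6, 0.5, -1.9]
width: 35.7
```

```bash
python3 -c "
from h import *
snap('top')"; python3 pl.py 496.5 447.3 100 65.8
```

```text
t 28.4 p [490.3 447.1 148.9] psi 65.9 tilt 0.31 F [-0.4  1.1 -3.2] w 35.7 q7 0.45
leg 0 rows 2
[-0.006, 0.003, 0.049, -0.002, -0.001, 0.001]
```

Emit:
arm_command(
  moves=[
    [[-0.01,0.006,0.04,-0.004,-0.002,0],[0,0,0.06,0,0,0],[0,0,0.06,0,0,0],[0,0,0.04,0,0,0]],
  ],
)

```text
clock: 28.8
position: [501.8, 442.4, 49.9]
orientation: [0.681, 3.059, 0.001]
ft_force: [-1.0, 0.9, -2.3]
width: 35.6
```

```bash
python3 -c "
from h import *
a=snap('side')['frame'][:,:,::-1][100:270,160:360];b=snap('top')['frame'][:,:,::-1][180:350,40:240]
cv2.imwrite('pics/g8.png',np.hstack([cv2.resize(x,None,fx=2,fy=2,interpolation=3) for x in(a,b)]))"; python3 pl.py 496.5 447.3 40 65.8 496.5 447.3 21 65.8
```

```text
t 28.9 p [500.6 441.   48.3] psi 64.9 tilt 0.35 F [-1.3 -0.1 -1.9] w 35.5 q7 0.47
leg 0 rows 1
[0.013, 0.008, 0.016, -0.002, 0.005, -0.015]
leg 1 rows 1
[0.0, 0.0, 0.038, 0.0, 0.0, 0.0]
```

View pics/g8.png

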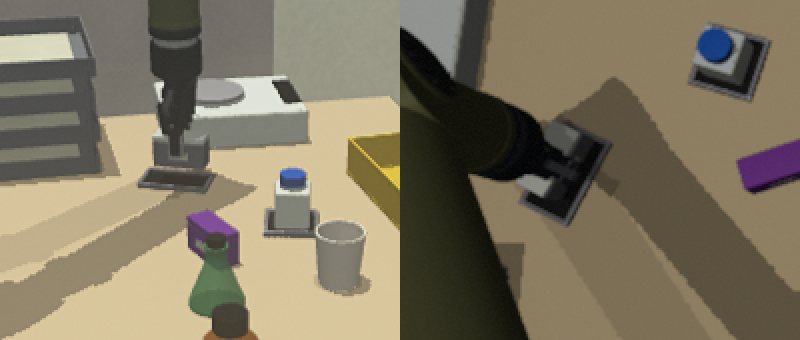

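The slide box is over the oblong stand and aligned with it (top crop about (560,170)). The square bottle sits in its recess. Correct and lower.

Emit:
arm_command(
  moves=[
    [[0.013,0.008,0.01,-0.002,0.005,-0.015]],
  ],
)

```text
clock: 29.0
position: [498.6, 446.0, 44.7]
orientation: [0.663, 3.068, 0.001]
ft_force: [0.8, 0.4, -1.7]
width: 35.7
```

```bash
python3 -c "
from h import *
snap('top')"; python3 pl.py 496.5 447.3 21 65.8
```

```text
t 29.05 p [496.3 447.1  43.1] psi 65.8 tilt 0.04 F [-1.4  1.  -2.4] w 35.6 q7 0.48
leg 0 rows 1
[-0.0, 0.001, 0.044, -0.001, -0.0, -0.001]
```

Emit:
arm_command(
  moves=[
    [[0,0,0.012,0,0,0],[0,0,0.012,0,0,0],[0,0,0.008,0,0,0],[0,0,0.004,0,0,0],[0,0,0.002,0,0,0]],
  ],
)

```text
clock: 29.55
position: [497.7, 449.0, 26.4]
orientation: [0.659, 3.069, 0.007]
ft_force: [0.0, -0.5, -2.4]
width: 35.6
```

```bash
python3 -c "
from h import *
snap('top')"; python3 pl.py 496.5 447.3 21 65.8
```

```text
t 29.6 p [497.6 448.9  26.3] psi 65.7 tilt 0.28 F [ 0.4 -0.3 -1.8] w 35.3 q7 0.48
leg 0 rows 1
[0.001, -0.004, 0.011, 0.004, 0.001, -0.001]
```

Emit:
arm_command(
  moves=[
    [[0,-0.002,0.005,0.003,0,0],[0,0,0.003,0,0,0],[0,0,0.003,0,0,0]],
  ],
)

```text
clock: 29.9
position: [497.6, 448.2, 21.0]
orientation: [0.66, 3.069, 0.003]
ft_force: [0.4, -0.5, -2.0]
width: 35.4
```

```bash
python3 -c "
from h import *
snap('top')"; python3 pl.py 496.5 447.3 21 65.8
```

```text
t 29.95 p [497.6 448.2  20.9] psi 65.7 tilt 0.16 F [-0.2 -0.2 -1.4] w 35.3 q7 0.48
leg 0 rows 1
[0.001, -0.003, -0.0, 0.002, 0.002, -0.001]
```

Emit:
arm_command(
  moves=[
    [[0,0,0.002,0,0,0],[0,0,0.002,0,0,0]],
  ],
)

```text
clock: 30.15
position: [497.8, 448.2, 20.8]
orientation: [0.66, 3.07, 0.003]
ft_force: [-2.8, -2.4, 6.6]
width: 35.3
```

```bash
python3 -c "
from h import *
snap('top')"; python3 pl.py 496.5 447.3 21 65.8
```

```text
t 30.2 p [497.8 448.2  20.8] psi 65.7 tilt 0.15 F [-1.4 -1.9  4.3] w 35.4 q7 0.48
leg 0 rows 1
[0.002, -0.003, -0.0, 0.002, 0.001, -0.001]
```

Emit:
arm_command(
  moves=[
    [[0,0,0,0,0,0],[0,0,0,0,0,0],[0,0,0,0,0,0],[0,0,0,0,0,0],[0,0,0,0,0,0],[0,0,0,0,0,0],[0,0,0,0,0,0]],
  ],
  jaw=0,
)

```text
clock: 30.9
position: [498.7, 449.1, 21.2]
orientation: [0.66, 3.068, 0.007]
ft_force: [-0.1, 0.0, -0.4]
width: 85.4
```

Emit:
arm_command(
  moves=[
    [[0,0,-0.03,0,0,0],[0,0,-0.06,0,0,0],[0,0,-0.09,0,0,0],[0,0,-0.09,0,0,0],[0,0,-0.09,0,0,0],[0,0,-0.04,0,0,0]],
  ],
)

```text
clock: 31.5
position: [496.1, 446.5, 228.9]
orientation: [0.661, 3.071, -0.003]
ft_force: [0.4, -0.2, -0.6]
width: 85.2
```

```bash
python3 pl.py 232 607 231 68
```

```text
t 31.5 p [496.1 446.5 228.9] psi 65.7 tilt 0.09 F [ 0.4 -0.2 -0.6] w 85.2 q7 0.44
leg 0 rows 7
[0.088, 0.011, -0.001, -0.0, 0.0, -0.005]
```

Emit:
arm_command(
  moves=[
    [[0.08,0.01,0,0,0,0],[0.08,0.01,0,0,0,0],[0.08,0.01,0,0,0,0],[0.08,0.01,0,0,0,0],[0.08,0.01,0,0,0,0],[0.07,0.01,0,0,0,0],[0.04,0,0,0,0,0],[0.02,0,0,0,0,0]],
  ],
)

```text
clock: 32.3
position: [266.4, 588.0, 246.9]
orientation: [0.674, 3.056, 0.031]
ft_force: [0.4, 0.1, -0.1]
width: 85.6
```

```bash
cat > v.py <<'E'
from fit import *
P=[snap('top','top9'),snap('side','side9')]
for l,g,y in [('reagent_center',(459,-110),(0,)),('squarebottle_center',(631,265),(-.28,.1)),('vial_center',(633,-254),(0,)),('slidebox_center',(497,447),(2.4,2.9)),('beaker',(649,90),(0,)),('flask',(481,80),(0,))]:
    try: q,s,n=fit(l,P,g,y,z0=0 if l in('beaker','flask') else 3); print(l,np.round(q,2),round(s,3),n)
    except Exception as e: print(l,e)
t=cv2.imread('pics/top9.png')[120:350,80:540];s=cv2.imread('pics/side9.png')[150:420,170:470]
cv2.imwrite('pics/fin.png',np.vstack([cv2.resize(t,(600,300),interpolation=3),cv2.resize(s[:150],(600,300),interpolation=3)]))
E
python3 v.py
```

```text
reagent_center [ 4.6252e+02 -1.1083e+02  1.7000e-01] 0.952 2
squarebottle_center [ 6.3222e+02  2.6643e+02 -3.1000e-01] 0.9 2
vial_center [ 6.3311e+02 -2.5455e+02  9.0000e-02] 0.94 2
slidebox_center [501.18 449.51   2.73] 0.454 2
beaker [6.4806e+02 9.0070e+01 2.5000e-01] 0.938 2
flask [4.8422e+02 7.2160e+01 5.0000e-02] 0.876 2
```

View pics/fin.png

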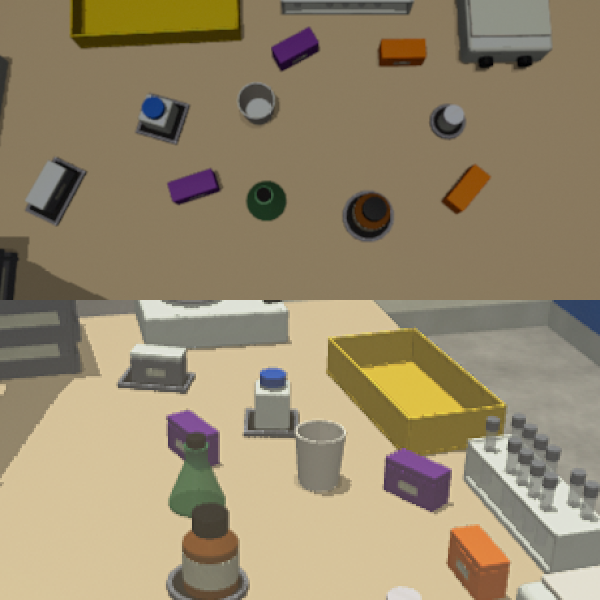

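All four containers sit in their stands in the last picture: top view at (52,185), (155,110), (448,118) and (371,212). The flask and beaker stand where they were. Handing in.

```bash
python3 -c "
from h import *
p=snap('top'); print([np.round(m['uv']) for m in arm.masks_of('flask',p)[:1]]); print(arm.sense()['clock']); print(arm.sign_off())"
```

```text
[array([283., 275.])]
33.1
the job is handed in; nothing more can be done
None
```

All four containers are in their matching stands: the reagent bottle, square bottle, vial and slide box. Each was lowered slowly until the wrist force showed contact (about 4–6 N once settled) before I released it. I handed the job in at about 33 s of the 125 s allowed, with the gripper open and clear of everything.

**Position check:** outline fits from both cameras put the reagent bottle, square bottle and vial within about 4 mm of their stand centres. The recesses leave about 8 mm on each side.

**Slide box:** its final fit was poor (0.45 overlap), so I don't count it as a check. I relied on the picture, which shows it level inside the recess, and on the height where it touched down. That height was 20.8 mm, against the 20.9 mm expected if fully seated.

**Beaker and flask:** the beaker fit is within 1 mm of where it started. For the flask I had no earlier fit to compare. Its mask centre in the top view moved by about 2 pixels, which is within the network's scatter, and the arm never went near it at low height.

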